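# Slide a thin plate over the edge of the granite and set it on the sloping rest

## Robot

A 6-joint arm with a two-finger parallel gripper is mounted at the origin on a cart in front of the work surface, level with it; the furniture and walls round the work are solid. World frame = base frame: x ahead of the robot, y to its left, z up, the work surface at z = 0. Lengths are in m, angles in rad, forces in N, time in s.
With the tool pointing down it reaches from about 0.35 to 0.975 m from the base axis. Payload 7.1 kg.
Tool frame: the origin (TCP) lies midway between the tips of the shut fingers; the grasp point (between the pads) lies 19 mm behind it; z points along the fingers, x is the direction in which the jaws open and shut, and the axes are right-handed (so a half turn about z gives the same grasp; the last joint's range is limited). The gripper opens to 88 mm and grips with 3 to 60 N. Pads are 20 mm wide; open, the fingers measure 115 mm over their backs; the gripper's body (75 mm by 178 mm) begins 61 mm behind the grasp point.
Start: joints at [1.3, 0.423, 1.63, -0, 1.089, -0.019], TCP at [0.156, 0.605, 0.223] pointing down, gripper open.
Joint ranges: [-3, 3], [-0.9, 2.11], [0.09, 2.58], [-1.31, 4.45], [0.11, 2.69], [-2.54, 2.54]. Speed limits (rad/s): [2.39, 2.39, 3.01, 3.14, 3.14, 3.14].

## Interface

Orientations are given as a unit quaternion [w, x, y, z].
In Python, from station import move_pose, movel, movej, command_gripper, wait, inverse_kinematics, read_camera, camera_info, MotionError, job_done, get_time, get_joint_pos, get_qvel, get_effort, get_tcp_pos, get_ee_rot, get_ft_force, get_ft_torque, get_grip_width gives the robot as it stands. Calls block until the motion is done:
- move_pose(position, orientation): joint-space move of the TCP to a pose.
- movel(position, frame=None, v=0.15, until_force=None): straight line of the TCP; frame=None keeps the orientation; v is the mean speed in m/s. With until_force (N) it stops when the force on the tool has changed by that much, and returns True; else False.
- movej(angles): joint-space move.
- command_gripper(opening): opening from 0.0 (shut) to 1.0 (fully open); the grip force is fixed at half the most; returns when the fingers have stopped.
- wait(seconds).
- inverse_kinematics(position, orientation): joint angles nearest the present ones, or None.
- read_camera(name): name is "scene" or "top"; returns the picture (480x640x3 uint8, red, green, blue); there is no depth.
- camera_info(name): a dict with "intrinsics" (3x3 intrinsics, pixels), "T" (4x4, takes a point from camera to world coordinates). Camera axes: x right, y up, looking along -z (the intrinsics and any distortion apply to the point x, -y, -z); pixel columns grow to the right and rows downward; lengths in m; the calibration is good to about 2 mm. A picture is of the moment at which its call begins. camera_info takes no time and is no camera call.
A pose or a line that the arm cannot do raises MotionError and nothing moves.
- job_done(): hands the job in, once; it reports no verdict.
Readings, each from a call of its own:
- get_time(): time.
- get_joint_pos(): joint angles.
- get_qvel(): joint speeds.
- get_effort(): joint torques, N m.
- get_tcp_pos(): TCP position.
- get_ee_rot(): TCP orientation.
- get_ft_force(): force on the tool from outside, world axes, zero at the start.
- get_ft_torque(): the same for the moment, N m.
- get_grip_width(): opening from 0.0 (shut) to 1.0 (fully open).
Only numpy, scipy, OpenCV 4.12 (cv2) and the standard library are available. Lean on these libraries where they do the work, as an engineer would, in place of code of your own. Each camera call takes 0.05 s, during which the arm holds its last target.

## Task

The thin brass plate lies flat on the granite surface plate, where fingers cannot get under it. Slide it along the granite, without dropping it, until one short end sticks out well past an edge and can be taken by its long sides, then pick it up there and set it on the sloping wooden rest: lower short end pushed in under the metal lip, all the way down to the stop, plate lying flat on the slope. Let go of it, and leave the jar, the pitch block, the steel block and the round tin where they are.

Things in the scene. Friction and masses are not known exactly. Their poses are not given: they have to be found in the camera images.
- plate_center (a point): centre (half-way up) of the thin brass plate: 64 mm wide (local x), 130 mm long (local y), 3 mm thick (local z), about 0.19 kg, loose. Both ends are alike, so are both faces. At the start it lies flat on the granite, wholly on it. A fingertip pressed on it near its middle with 5 to 15 N drags it along the granite; once its middle passes an edge it tips off.
- plate_end_a (a point): middle of the brass plate's short end at local y = +65 mm, half-way up
- plate_end_b (a point): middle of the brass plate's short end at local y = -65 mm, half-way up
- granite: dark granite surface plate on rubber feet, fixed: 140 mm along its x, 190 mm along its y, 45 mm high with a flat top and free edges all round. Origin at the centre of its underside, on the desk; z up. The desk lies 45 mm below its top.
- rest: sloping wooden plate rest, fixed; foot board 130 mm along its x, 110 mm along its y, 12 mm thick. Origin at the centre of its underside, on the desk. The slope rises 40 degrees toward its +x.
- rest_board: the sloping board of that rest. Origin on its upper surface at the stop, mid-width; x points up the slope, y across, z out of it (40 degrees from vertical). Board 100 mm wide, reaching 85 mm up from the stop, so the upper 45 mm of a seated plate stand free beyond it. A seated plate has its centre 65 mm up the slope and 1.5 mm off the board, its length along x.
- rest_lip (a point): underside of the aluminium lip at the low end of the sloping board: mid-width, 20 mm up the slope from the stop, 7 mm off the board. The slot between board and lip is 7 mm high and 88 mm wide between its end cheeks; beyond this point the lip flares outward to 30 mm from the stop, its outer edge 15 mm off the board. Axes as the sloping board.
- salt_jar: small milky square jar with a blue cap, 46x45x64 mm, bystander; origin at the centre of its underside
- pitch_block: round wooden block with black pitch on top, 52 mm across, 36 mm high, bystander; origin at the centre of its underside
- bench_block: small steel block, 50x50x24 mm, bystander; origin at the centre of its underside
- tin: flat round grey tin, 54 mm across, 19 mm high, bystander; origin at the centre of its underside
Not all that is in view belongs to the job. Of the things shaped like the part that bears plate_center, the brass one is meant.

How it is judged:
On the way:
1. one short end of the brass plate is slid out at least 12 mm past an edge of the granite while the plate still lies flat on it ((x of any of plate_end_a, plate_end_b in the frame of granite above 0.082 m or x of any of plate_end_a, plate_end_b in the frame of granite below -0.082 m or y of any of plate_end_a, plate_end_b in the frame of granite above 0.107 m or y of any of plate_end_a, plate_end_b in the frame of granite below -0.107 m) and z of plate_center in the frame of granite between 0.0445 and 0.0495 m and x of plate_center in the frame of granite between -0.07 and 0.07 m and y of plate_center in the frame of granite between -0.095 and 0.095 m and angle between plate_center's own z axis and vertical below 0.05 rad), for 0.2 s.
At the end, for the whole second after the job is handed in: The brass plate lies at rest on the sloping board, released: its centre 58 to 71 mm up the slope from the stop (lower end under the lip and home), within 16 mm of the middle across, flat on the board (within 0.08 rad, no more than 3 mm off it), its length along the slope within 0.25 rad (x of plate_center in the frame of rest_board between 0.058 and 0.071 m and y of plate_center in the frame of rest_board between -0.016 and 0.016 m and z of plate_center in the frame of rest_board between -0.002 and 0.0045 m and angle between the z axis of plate_center and the z axis of rest_board, either way round below 0.08 rad and angle between the y axis of plate_center and the x axis of rest_board, either way round below 0.25 rad and linear speed of plate below 0.02 m/s and contact force between the fingers and plate below 0.1 N); the robot touches nothing.
It fails at once if the jar is shoved more than 25 mm (distance of salt_jar from where it was at the start of the episode above 0.025 m).
It fails at once if the pitch block is shoved more than 25 mm (distance of pitch_block from where it was at the start of the episode above 0.025 m).
It fails at once if the steel block is shoved more than 25 mm (distance of bench_block from where it was at the start of the episode above 0.025 m).
It fails at once if the round tin is shoved more than 25 mm (distance of tin from where it was at the start of the episode above 0.025 m).
It fails at once if the brass plate falls down onto the desk (height (world z) of plate_center below 0.02 m).
It also fails if it takes over 54 s, if anything falls off the work surface, if the arm or the gripper's body presses on something with over 40 N, if the wrist force passes 120 N, or if a joint passes its speed limit or range.

## Working session

There is one attempt and no reset: what is moved stays moved. The work goes in short steps, each a Python script; the robot and the scene stay as the last script left them, time stands still between calls to the robot, and variables do not carry over. Pictures are saved under pics/ and viewed, and the job is handed in when it is done.

```bash
ls; mkdir -p pics; python3 - <<'E'
from station import *
import cv2
print(get_time())
for n in ("scene","top"):
    im=read_camera(n); cv2.imwrite(f"pics/{n}0.png",im[:,:,::-1]); c=camera_info(n); print(n,c)
print(get_tcp_pos(),get_ee_rot(),get_grip_width())
E
```

```text
pics
0.0
scene {'intrinsics': array([[472.75167968,   0.        , 319.00420687],
       [  0.        , 472.75167968, 237.07038306],
       [  0.        ,   0.        ,   1.        ]]), 'T': array([[ 0.38911383,  0.75500605, -0.52778432,  0.1181861 ],
       [-0.92117082,  0.31524412, -0.22817859, -0.30069464],
       [-0.00589532,  0.57496696,  0.81815539,  0.90380698],
       [ 0.        ,  0.        ,  0.        ,  1.        ]])}
top {'intrinsics': array([[527.00849465,   0.        , 310.98349813],
       [  0.        , 527.00849465, 234.50809214],
       [  0.        ,   0.        ,   1.        ]]), 'T': array([[-0.00449648,  0.97321685, -0.22984503,  0.44602364],
       [-0.99997513, -0.00312733,  0.00632076, -0.061952  ],
       [ 0.00543267,  0.22986774,  0.97320671,  0.96694589],
       [ 0.        ,  0.        ,  0.        ,  1.        ]])}
[0.15556176 0.60481311 0.22195356] [ 4.09500922e-04  7.90307605e-01  6.12709877e-01 -5.73066673e-04] 1.0006385788721963
```

View pics/scene0.png

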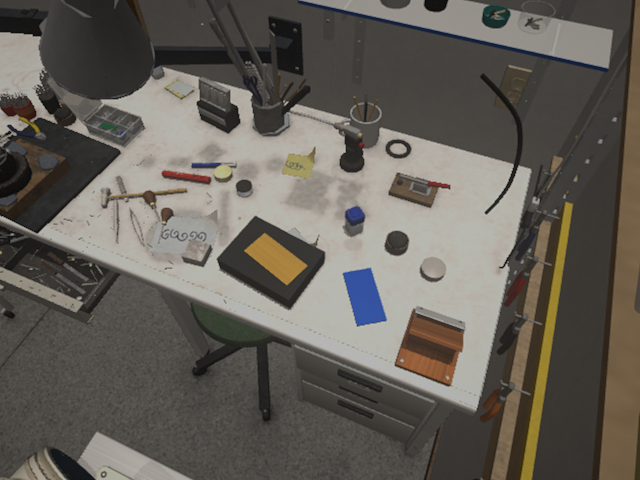

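View pics/top0.png

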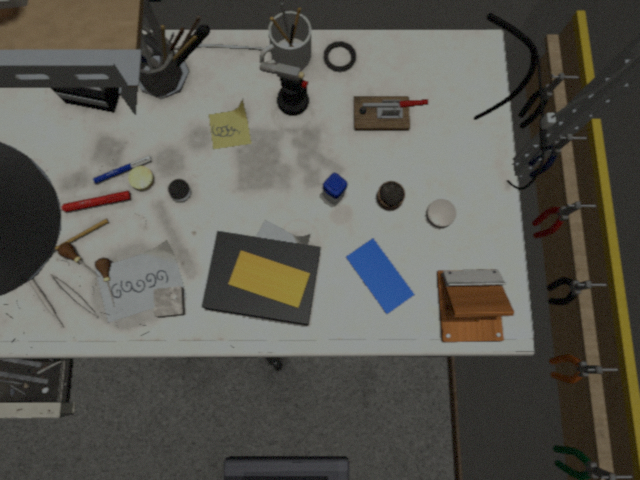

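```bash
python3 - <<'E'
import cv2
a=cv2.imread("pics/top0.png"); b=cv2.imread("pics/scene0.png")
f=lambda im,x,y,w,h,k:cv2.resize(im[y:y+h,x:x+w],None,fx=k,fy=k,interpolation=cv2.INTER_CUBIC)
cv2.imwrite("pics/t_gran.png",f(a,195,215,135,120,5.5))
cv2.imwrite("pics/t_rest.png",f(a,420,255,110,95,6))
cv2.imwrite("pics/s_rest.png",f(b,380,290,100,100,6))
cv2.imwrite("pics/s_gran.png",f(b,210,200,125,110,5.4))
E
```

```text
(no output)
```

View pics/t_gran.png

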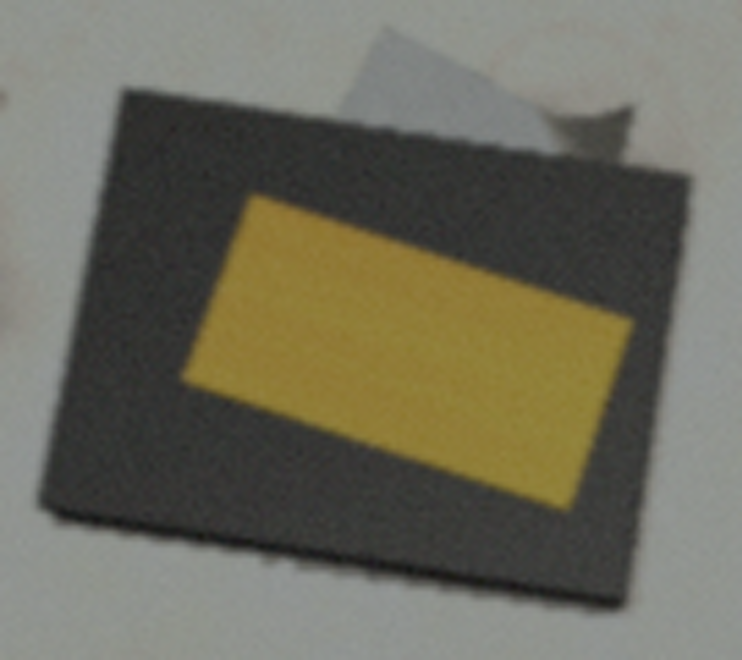

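View pics/t_rest.png

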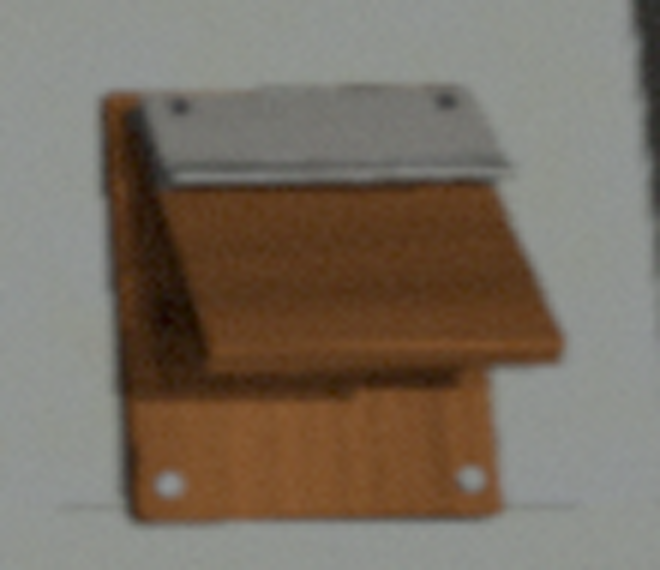

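View pics/s_rest.png

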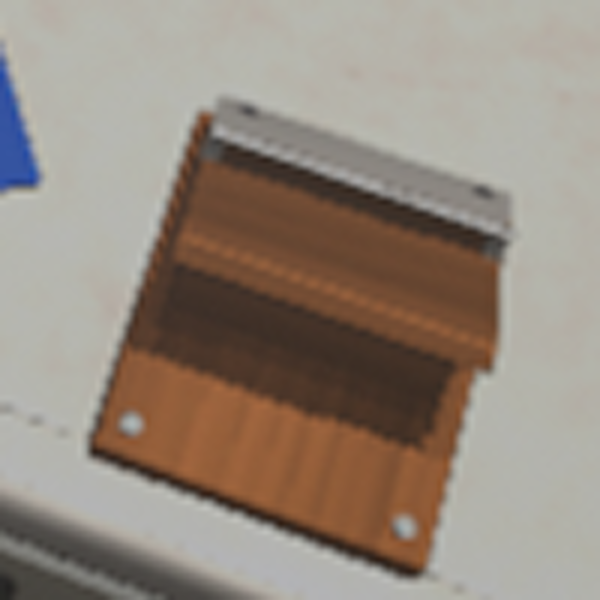

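View pics/s_gran.png

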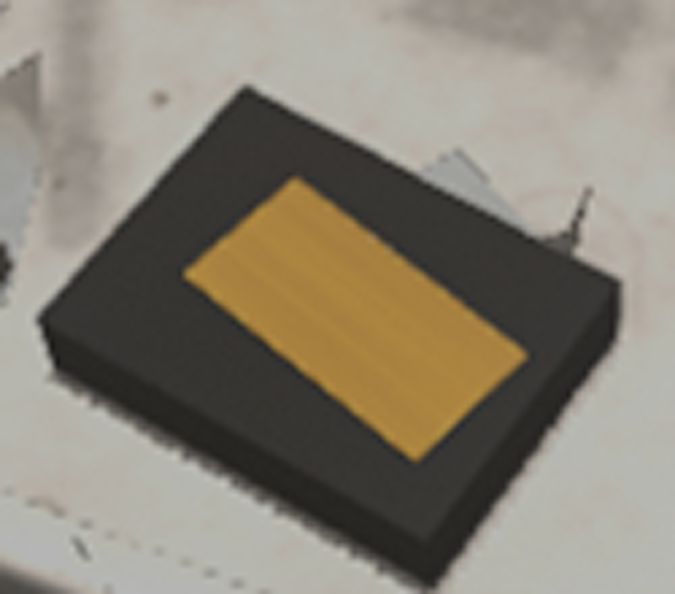

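```bash
cat > h.py <<'E'
import numpy as np, cv2
from station import camera_info
C={n:camera_info(n) for n in("scene","top")}
def ray(n,p):
    K=C[n]["intrinsics"];T=C[n]["T"];d=np.linalg.inv(K)@[p[0],p[1],1.];d=T[:3,:3]@[d[0],-d[1],-d[2]]
    return T[:3,3],d/np.linalg.norm(d)
def onz(n,p,z):
    o,d=ray(n,p);return o+d*(z-o[2])/d[2]
def tri(ps,pt):
    A=np.zeros((3,3));b=np.zeros(3);L=[]
    for n,p in(("scene",ps),("top",pt)):
        o,d=ray(n,p);M=np.eye(3)-np.outer(d,d);A+=M;b+=M@o;L.append((o,d))
    x=np.linalg.solve(A,b);return x,[np.linalg.norm(np.cross(x-o,d)) for o,d in L]
def proj(n,X):
    K=C[n]["intrinsics"];T=C[n]["T"];X=np.atleast_2d(X);c=(X-T[:3,3])@T[:3,:3];c=c*[1,-1,-1];q=c@K.T;return q[:,:2]/q[:,2:]
def cr(off,k,pts): return (np.array(pts,float)+.5)/k-.5+np.array(off)
E
python3 - <<'E'
from h import *
np.set_printoptions(precision=4,suppress=True)
def rect(name,s,t,z):
    for n,P in(("scene",s),("top",t)):
        X=np.array([onz(n,p,z) for p in P])
        e=np.roll(X,-1,0)-X
        print(name,n,X[:,:2].tolist() and X[:,:2].round(4).tolist(),"c",X.mean(0)[:2],"len",np.linalg.norm(e,axis=1),"yaw",np.degrees(np.arctan2(e[:,1],e[:,0])))
sp=cr((210,200),5.4,[(297,177),(527,355),(417,462),(183,273)]); tp=cr((195,215),5.5,[(252,193),(634,320),(570,511),(182,381)])
sg=cr((210,200),5.4,[(247,88),(620,285),(428,540),(40,318)]); tg=cr((195,215),5.5,[(124,90),(691,176),(626,599),(42,507)])
rect("plate",sp,tp,.048); rect("gran",sg,tg,.045)
# foot board top view
tf=cr((420,255),6,[(108,93),(497,515),(135,518)]); print("foot",[onz("top",p,.012) for p in tf])
sf=cr((380,290),6,[(205,112),(425,572),(93,445)]); print("foot s",[onz("scene",p,.012) for p in sf])
print("edge L",tri(cr((380,290),6,(180,235)),cr((420,255),6,(208,350))))
print("edge R",tri(cr((380,290),6,(492,345)),cr((420,255),6,(562,345))))
print("lip L",tri(cr((380,290),6,(212,127)),cr((420,255),6,(170,178))))
print("lip R",tri(cr((380,290),6,(512,232)),cr((420,255),6,(512,172))))
E
```

```text
plate scene [[0.6353, 0.0549], [0.593, -0.0674], [0.5328, -0.0479], [0.575, 0.0759]] c [0.584  0.0039] len [0.1295 0.0633 0.1308 0.0638] yaw [-109.073   162.0416   71.1619  -19.1764]
plate top [[0.6357, 0.0577], [0.5938, -0.0656], [0.533, -0.0452], [0.5747, 0.0784]] c [0.5843 0.0063] len [0.1303 0.0641 0.1304 0.0644] yaw [-108.7743  161.4219   71.3621  -18.7106]
gran scene [[0.6706, 0.0968], [0.6393, -0.0878], [0.5055, -0.0651], [0.5355, 0.1197]] c [0.5877 0.0159] len [0.1872 0.1357 0.1872 0.137 ] yaw [-99.626  170.356   80.7715  -9.6473]
gran top [[0.6709, 0.1008], [0.6415, -0.0844], [0.5057, -0.0628], [0.5352, 0.1218]] c [0.5883 0.0189] len [0.1875 0.1375 0.1869 0.1373] yaw [-99.0089 170.9663  80.9158  -8.7862]
foot [array([ 0.6037, -0.3002,  0.012 ]), array([ 0.4767, -0.4082,  0.012 ]), array([ 0.4762, -0.3006,  0.012 ])]
foot s [array([ 0.6026, -0.3045,  0.012 ]), array([ 0.4749, -0.4135,  0.012 ]), array([ 0.4738, -0.3049,  0.012 ])]
edge L (array([ 0.5207, -0.3079,  0.0803]), [np.float64(0.0013777874138958118), np.float64(0.0013777874138957346)])
edge R (array([ 0.5212, -0.4056,  0.0834]), [np.float64(0.0011240480341081433), np.float64(0.001124048034108174)])
lip L (array([ 0.5721, -0.3066,  0.058 ]), [np.float64(0.001668443374847479), np.float64(0.0016684433748472799)])
lip R (array([ 0.5733, -0.4057,  0.0584]), [np.float64(0.001458533003087658), np.float64(0.001458533003087779)])
```

```bash
python3 - <<'E'
from h import *
np.set_printoptions(precision=3,suppress=True)
# lamp: bottom rim of shade, approx
print("lamp c",tri((97,75),(-8,220)))
for pt in ((60,215),(0,142),(0,292)):
  print(pt,[onz("top",pt,z) for z in(.3,.5)])
for ps in ((97,95),(153,65),(42,70)): print(ps,[onz("scene",ps,z) for z in(.3,.5)])
for nm,p,z in(("jar",(335,187),.064),("pitch",(391,195),.036),("tin?",(440,213),.019),("steel?",(170,300),.024),("tin2?",(180,190),.019)): print(nm,onz("top",p,z))
E
```

```text
lamp c (array([0.584, 0.278, 0.43 ]), [np.float64(0.00958504465686271), np.float64(0.009585044656862931)])
(60, 215) [array([0.631, 0.262, 0.3  ]), array([0.575, 0.165, 0.5  ])]
(0, 142) [array([0.733, 0.354, 0.3  ]), array([0.647, 0.229, 0.5  ])]
(0, 292) [array([0.53 , 0.327, 0.3  ]), array([0.505, 0.21 , 0.5  ])]
(97, 95) [array([0.656, 0.409, 0.3  ]), array([0.478, 0.174, 0.5  ])]
(153, 65) [array([0.781, 0.362, 0.3  ]), array([0.561, 0.143, 0.5  ])]
(42, 70) [array([0.678, 0.568, 0.3  ]), array([0.492, 0.28 , 0.5  ])]
jar [ 0.747 -0.111  0.064]
pitch [ 0.74  -0.216  0.036]
tin? [ 0.71  -0.309  0.019]
steel? [0.55  0.184 0.024]
tin2? [0.757 0.178 0.019]
```

```bash
cat >> h.py <<'E'
from scipy.spatial.transform import Rotation as Ro
def quat(x,y,z):
    q=Ro.from_matrix(np.column_stack([x,y,z])).as_quat();return np.array([q[3],q[0],q[1],q[2]])
def tool(e,n,s,a=0.):
    """e: unit vec gripped->far end, n: plate normal, s: +-1 jaw sense, a: tips leaning toward far end"""
    e=np.array(e,float);n=np.array(n,float);z=-np.cos(a)*n+np.sin(a)*e;x=s*np.cross(n,e);return quat(x,np.cross(z,x),z),z
S40,C40=np.sin(np.radians(40)),np.cos(np.radians(40))
STOP=np.array([.586,-.357,.0272]);U=np.array([-C40,0,S40]);N=np.array([S40,0,C40])
E
python3 - <<'E'
from h import *
from station import *
np.set_printoptions(precision=3,suppress=True)
from station import inverse_kinematics as ik
import math
y=math.radians(71.2);e=np.array([math.cos(y),math.sin(y),0]);d=-e
for s in(1,-1):
  q,z=tool(e,[0,0,1],s)
  print(s,"press",ik([.584,.005,.048],q),"hi",ik([.584,.005,.12],q), "grasp",ik(np.array([.584,.005,.0465])+.056*d+.042*d+.019*z,q))
  print(" ret",ik([.38,.05,.2],q))
  for a in(0,.2,.35):
    q2,z=tool(-U,N,s,a)
    for up,off in((106,0),(151,0),(151,60)):
      print("  place",a,up,off,ik(STOP+U*up/1e3+N*(.0015+off/1e3)+.019*z,q2))
E
```

```text
1 press None hi None grasp None
 ret None
  place 0 106 0 [-0.491  0.883  1.324 -0.308  1.571 -1.96 ]
  place 0 151 0 [-0.513  0.809  1.406 -0.321  1.559 -1.974]
  place 0 151 60 [-0.489  0.798  1.302 -0.308  1.675 -1.991]
  place 0.2 106 0 [-0.522  0.789  1.437 -0.246  1.362 -1.987]
  place 0.2 151 0 [-0.546  0.715  1.51  -0.257  1.358 -2.006]
  place 0.2 151 60 [-0.519  0.703  1.407 -0.24   1.476 -2.013]
  place 0.35 106 0 [-0.55   0.724  1.524 -0.193  1.199 -2.023]
  place 0.35 151 0 [-0.577  0.65   1.591 -0.201  1.203 -2.047]
  place 0.35 151 60 [-0.547  0.635  1.489 -0.184  1.321 -2.045]
-1 press [-0.012  0.611  1.812 -0.     0.719  0.316] hi [-0.012  0.499  1.789 -0.     0.853  0.316] grasp [-0.179  0.621  1.871 -0.     0.649  0.149]
 ret [ 0.1    0.094  2.151 -0.     0.896  0.428]
  place 0 106 0 [-0.491  0.883  1.324 -0.308  1.571  1.182]
  place 0 151 0 [-0.513  0.809  1.406 -0.321  1.559  1.167]
  place 0 151 60 [-0.489  0.798  1.302 -0.308  1.675  1.151]
  place 0.2 106 0 [-0.522  0.789  1.437 -0.246  1.362  1.155]
  place 0.2 151 0 [-0.546  0.715  1.51  -0.257  1.358  1.136]
  place 0.2 151 60 [-0.519  0.703  1.407 -0.24   1.476  1.129]
  place 0.35 106 0 [-0.55   0.724  1.524 -0.193  1.199  1.119]
  place 0.35 151 0 [-0.577  0.65   1.591 -0.201  1.203  1.095]
  place 0.35 151 60 [-0.547  0.635  1.489 -0.184  1.321  1.097]
```

Candidates for the part: the brass plate on the granite (top view 268,278), and the blue plate on the desk (380,275). Shapes that could mislead also include the paper scraps. The brass one is meant: the close crop shows a yellow metal plate, and it measures 130 x 64 mm at z = 48 mm. The lamp hangs over about (0.58, 0.28, 0.43), so I retract before swinging in.

```bash
python3 - <<'E'
from h import *
from station import *
import math
np.set_printoptions(precision=4,suppress=True)
y=math.radians(71.2);e=np.array([math.cos(y),math.sin(y),0])
q,z=tool(e,[0,0,1],-1)
ret=np.array([0.1,.094,2.151,0,.896,.428])
r1=ret.copy(); r1[0]=1.3; r1[5]=0.2
movej(r1); movej(ret)
print(get_time(),get_ft_force())
command_gripper(0.0)
move_pose([.584,.005,.09],q)
print(get_time(),get_tcp_pos(),get_ft_force())
print(movel([.584,.005,.040],v=.04,until_force=6)); print(get_time(),get_tcp_pos(),get_ft_force(),get_grip_width())
E
```

```text
2.65 [ 0.9757 -0.2721 -0.3504]
4.925 [0.5831 0.0052 0.0902] [-0.2883  0.996  -0.1307]
True
5.8833 [0.5837 0.005  0.0484] [-0.7247 -0.2812  6.8736] 0.00682806874689328
```

```bash
python3 - <<'E'
from h import *
from station import *
import math
np.set_printoptions(precision=4,suppress=True)
y=math.radians(71.2);d=-np.array([math.cos(y),math.sin(y),0])
p0=get_tcp_pos(); z=p0[2]-.0003
for i in range(1,6):
    p=p0+d*.004*i; p[2]=z
    movel(p,v=.03); f=get_ft_force(); print(i,round(get_time(),2),get_tcp_pos(),f,z)
    if f[2]<8: z-=.0003
    if f[2]>13: z+=.0003
    if f[2]>25: break
import cv2
a=read_camera("top");cv2.imwrite("pics/t1.png",cv2.resize(a[215:335,195:330],None,fx=5.5,fy=5.5,interpolation=cv2.INTER_CUBIC)[:,:,::-1])
E
```

```text
1 6.17 [0.5831 0.001  0.0484] [0.2071 0.1654 5.3482] 0.048054904734034266
2 6.45 [ 0.5823 -0.0027  0.0484] [-0.4831  0.0405  6.6285] 0.047754904734034265
3 6.73 [ 0.5814 -0.0065  0.0484] [0.0564 1.6828 7.9532] 0.04745490473403426
4 7.02 [ 0.5804 -0.0102  0.0484] [0.5225 1.0238 9.6874] 0.04715490473403426
5 7.3 [ 0.5791 -0.014   0.0483] [0.0904 0.8881 9.9005] 0.04715490473403426
```

View pics/t1.png

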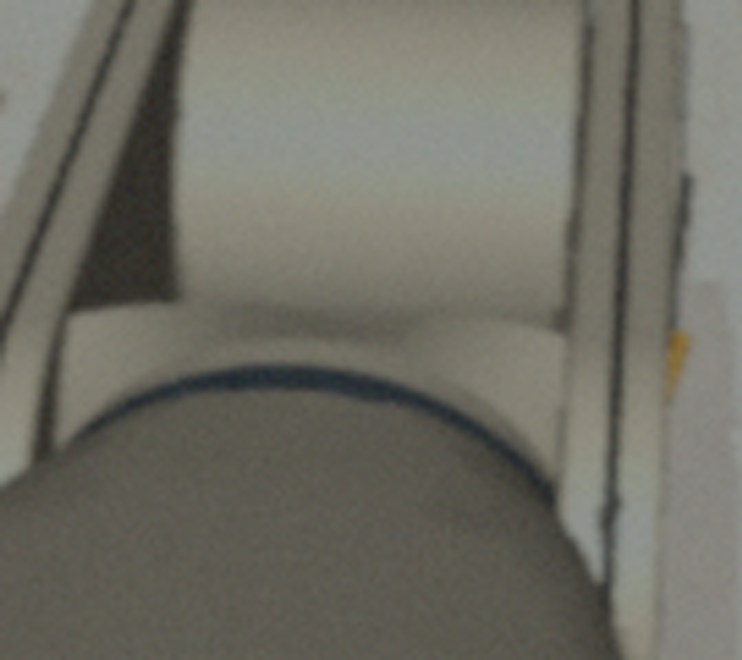

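The arm covers most of the plate. A brass corner shows at crop (685,335), and it was at (634,320), so the plate is following the finger. I carry on dragging.

```bash
python3 - <<'E'
from h import *
from station import *
import math
np.set_printoptions(precision=4,suppress=True)
y=math.radians(71.2);d=-np.array([math.cos(y),math.sin(y),0])
p0=get_tcp_pos(); z=.04715
for i in range(1,6):
    p=p0+d*.0075*i; p[2]=z
    movel(p,v=.04); f=get_ft_force(); print(i,round(get_time(),2),get_tcp_pos(),f[2])
    if f[2]<8: z-=.0003
    if f[2]>12: z+=.0003
    if f[2]>25: break
p=get_tcp_pos(); movel([p[0],p[1],.12],v=.15)
movej([0.45,.094,2.151,0,.896,.45])
import cv2
for n in("top","scene"): cv2.imwrite(f"pics/{n}2.png",read_camera(n)[:,:,::-1])
print(get_time())
a=cv2.imread("pics/top2.png");cv2.imwrite("pics/t2.png",cv2.resize(a[215:335,195:330],None,fx=5.5,fy=5.5,interpolation=cv2.INTER_CUBIC))
a=cv2.imread("pics/scene2.png");cv2.imwrite("pics/s2.png",cv2.resize(a[200:310,210:335],None,fx=5.4,fy=5.4,interpolation=cv2.INTER_CUBIC))
E
```

```text
1 7.68 [ 0.5785 -0.0215  0.0483] 10.230776979667642
2 8.02 [ 0.576  -0.0286  0.0483] 11.043154796575386
3 8.35 [ 0.5736 -0.0358  0.0483] 10.66273244304613
4 8.68 [ 0.5712 -0.0429  0.0483] 10.884790041246795
5 9.02 [ 0.5688 -0.05    0.0483] 11.60651295622683
11.0083
```

View pics/t2.png

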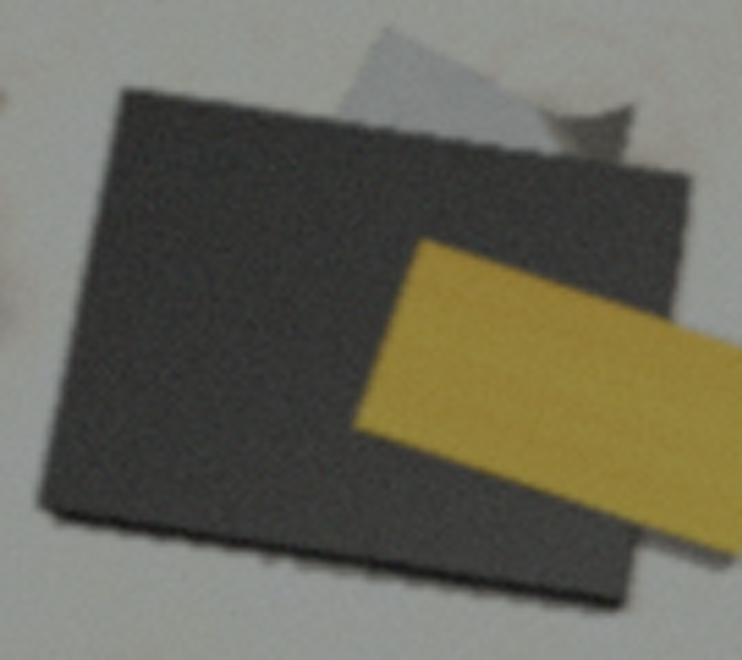

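View pics/s2.png

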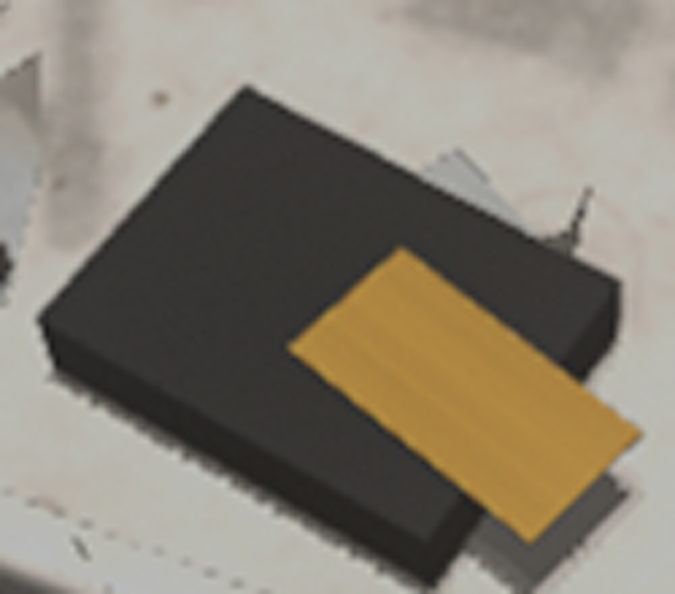

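The plate lies flat with its right end overhanging. Top crop corners: (422,239), (355,430), (735,557). Scene crop corners: (402,247), (641,433), (530,545), (288,348).

```bash
python3 - <<'E'
from h import *
np.set_printoptions(precision=4,suppress=True)
S=np.array([onz("scene",p,.048) for p in cr((210,200),5.4,[(402,247),(641,433),(530,545),(288,348)])])
T=np.array([onz("top",p,.048) for p in cr((195,215),5.5,[(422,239),(355,430),(735,557)])])
T4=np.array([T[0],T[0]+T[2]-T[1],T[2],T[1]])
g=np.array([.588,.0175]);yy=np.radians(81);gy=np.array([np.cos(yy),np.sin(yy)])
for X in(S,T4):
    e=X[0]-X[1];e2=X[3]-X[2];print(X[:,:2].tolist(),"c",X.mean(0),np.linalg.norm(e),np.linalg.norm(e2),np.degrees(np.arctan2(e[1],e[0])),np.degrees(np.arctan2(e2[1],e2[0])))
    eb=(X[1]+X[2])/2; print("end_b",eb, "gy ends",[(x[:2]-g)@gy for x in (X[1],X[2],eb,X.mean(0))])
E
```

```text
[[0.620448458020564, -4.13692282480449e-05], [0.5776783971248138, -0.12210658202856786], [0.517020303382657, -0.10201863806340036], [0.5596109600649585, 0.020858737404401195]] c [ 0.5687 -0.0508  0.048 ] 0.12934138658996022 0.13004927311786385 70.690203699449 70.88311821728163
end_b [ 0.5473 -0.1121  0.048 ] gy ends [np.float64(-0.13950244776409262), np.float64(-0.1291508361680827), np.float64(-0.13432664196608768), np.float64(-0.07050656778173976)]
[[0.6204177595992572, 0.002570669446281308], [0.5799789341460801, -0.11754709607617025], [0.5184267477483583, -0.09708492950842729], [0.5588655732015353, 0.02303283601402429]] c [ 0.5694 -0.0473  0.048 ] 0.12674216424749568 0.12674216424749568 71.39368836014624 71.39368836014624
end_b [ 0.5492 -0.1073  0.048 ] gy ends [np.float64(-0.13463921337157517), np.float64(-0.12405785338048399), np.float64(-0.12934853337602958), np.float64(-0.06686606211028506)]
```

```bash
python3 - <<'E'
from h import *
from station import *
import math
np.set_printoptions(precision=4,suppress=True)
y=math.radians(71);e=np.array([math.cos(y),math.sin(y),0]);q,z=tool(e,[0,0,1],-1)
G=np.array([.5519,-.099,.0275])
command_gripper(1.0)
A=G-e*.006
movej([-0.15,.094,2.151,0,.896,.17])
move_pose([A[0],A[1],.11],q); print(get_time(),get_ft_force())
print(movel(A,v=.08,until_force=8)); 
print(movel(G,v=.03,until_force=6),get_tcp_pos(),get_ft_force(),get_time())
import cv2
for n in("top","scene"): cv2.imwrite(f"pics/{n}3.png",read_camera(n)[:,:,::-1])
a=cv2.imread("pics/scene3.png");cv2.imwrite("pics/s3.png",cv2.resize(a[200:330,200:350],None,fx=5,fy=5,interpolation=cv2.INTER_CUBIC))
E
```

```text
14.1083 [-0.0756  0.5589  0.3891]
False
False [ 0.5521 -0.0988  0.0278] [ 0.2155 -1.4187  0.3651] 15.6417
```

View pics/s3.png

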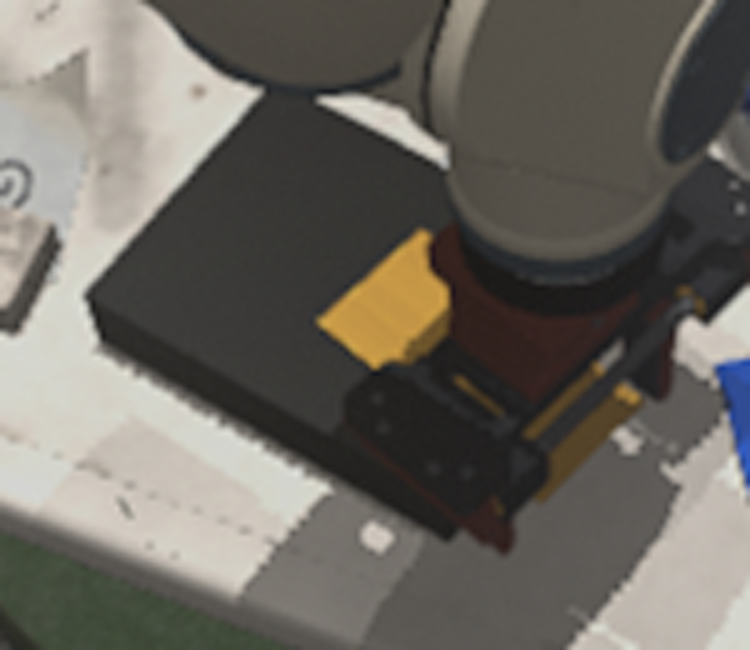

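The fingers straddle the overhanging end (brass visible up to crop (640,390)), with no contact force. I grip and lift.

```bash
python3 - <<'E'
from h import *
from station import *
np.set_printoptions(precision=4,suppress=True)
command_gripper(0.0); print(get_grip_width()*88,get_ft_force(),get_tcp_pos(),get_time())
p=get_tcp_pos(); movel([p[0],p[1],p[2]+.03],v=.05); movel([p[0],p[1],.16],v=.12); print(get_ft_force(),get_grip_width()*88,get_time())
import cv2
for n in("top","scene"): cv2.imwrite(f"pics/{n}4.png",read_camera(n)[:,:,::-1])
a=cv2.imread("pics/scene4.png");cv2.imwrite("pics/s4.png",cv2.resize(a[150:310,200:360],None,fx=3.7,fy=3.7,interpolation=cv2.INTER_CUBIC))
a=cv2.imread("pics/top4.png");cv2.imwrite("pics/t4.png",cv2.resize(a[190:350,190:390],None,fx=3.7,fy=3.7,interpolation=cv2.INTER_CUBIC))
E
```

```text
63.16272053827355 [0.2642 0.0608 0.4836] [ 0.5519 -0.0991  0.0275] 16.2583
[ 0.1436  0.2647 -1.8056] 63.51277946915154 18.0167
```

View pics/s4.png

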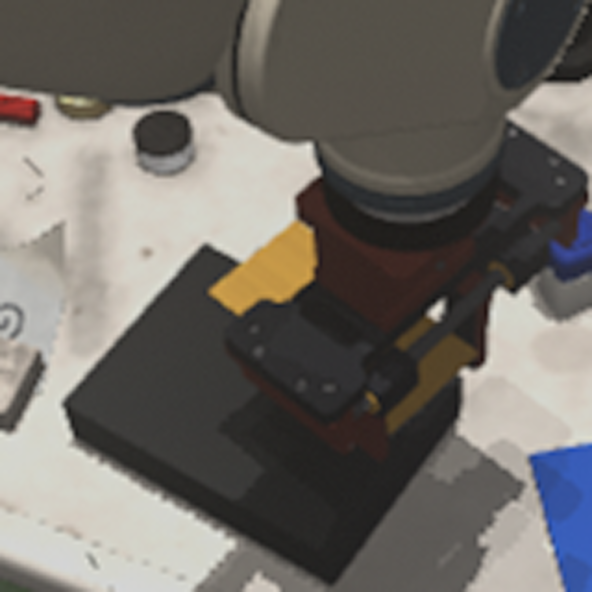

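View pics/t4.png

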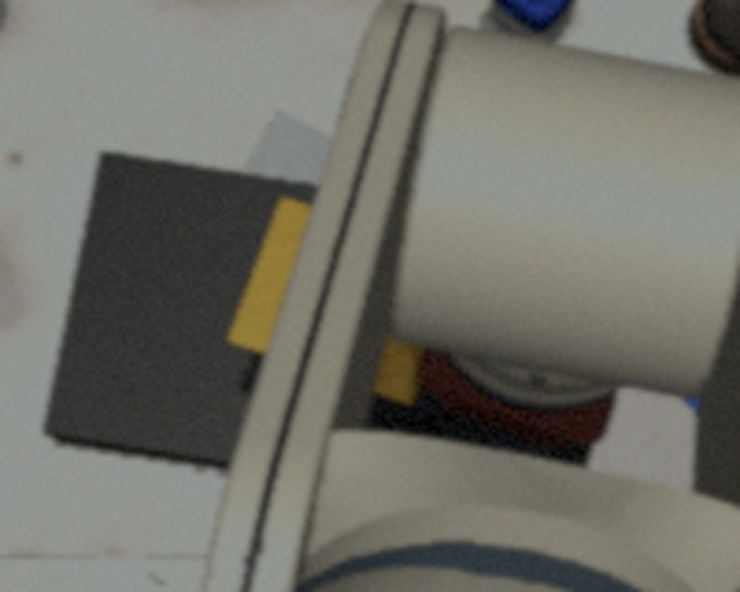

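The plate is held and lifted; the force on the tool is -1.8 N, which is its weight. I measure the droop from the far corner: scene crop (210,292), top crop (228,340).

```bash
python3 - <<'E'
from h import *
from station import get_tcp_pos
np.set_printoptions(precision=4,suppress=True)
x,r=tri(cr((200,150),3.7,(210,292)),cr((190,190),3.7,(228,340)));print(x,r)
p=get_tcp_pos();g=p+[0,0,.019];e=np.array([.3256,.9455,0]);w=np.array([-.9455,.3256,0])
print("rel",(x-g)@e,(x-g)@w,(x-g)[2], "expect .118 .032 .0015")
for h in(-.015,-.008,0,.008):
    X=g+e*.118+w*.032+[0,0,.0015+h]; print(h,(proj("scene",X)-[200,150])*3.7,(proj("top",X)-[190,190])*3.7)
E
```

```text
[0.5614 0.0228 0.1724] [np.float64(0.0012108999178850673), np.float64(0.0012108999178851486)]
rel 0.11840185166568695 0.03005240822475879 -0.005605684161496843 expect .118 .032 .0015
-0.015 [[205.9078 302.6745]] [[230.3538 344.4147]]
-0.008 [[204.3462 294.7796]] [[228.5953 342.0221]]
0 [[202.5371 285.6338]] [[226.5486 339.2373]]
0.008 [[200.7014 276.3539]] [[224.4613 336.3972]]
```

```bash
cat >> h.py <<'E'
def place(s,off,delta,ls=.118,dy=0.):
    """tool pose with plate low end s (m) up from stop, parallel to board, lower face 'off' above it"""
    ep=-U; et=np.cos(delta)*ep+np.sin(delta)*N; nt=np.cos(delta)*N-np.sin(delta)*ep
    q,z=tool(et,nt,-1)
    g=STOP+U*(s+ls)+N*(.0015+off)+[0,dy,0]
    return g+.019*z,q
E
python3 - <<'E'
from h import *
from station import *
np.set_printoptions(precision=4,suppress=True)
t,q=place(.045,.05,.045)
move_pose(t,q); print(get_time(),get_tcp_pos(),t,get_ft_force())
t,q=place(.045,.02,.045)
movel(t,frame=q,v=.1)
import cv2
for n in("top","scene"): cv2.imwrite(f"pics/{n}5.png",read_camera(n)[:,:,::-1])
a=cv2.imread("pics/scene5.png");cv2.imwrite("pics/s5.png",cv2.resize(a[260:400,350:500],None,fx=4.2,fy=4.2,interpolation=cv2.INTER_CUBIC))
a=cv2.imread("pics/top5.png");cv2.imwrite("pics/t5.png",cv2.resize(a[230:350,400:540],None,fx=4.8,fy=4.8,interpolation=cv2.INTER_CUBIC))
E
```

```text
19.15 [ 0.4828 -0.3562  0.1558] [ 0.4827 -0.357   0.1563] [-0.4882  0.7101 -2.318 ]
```

View pics/s5.png

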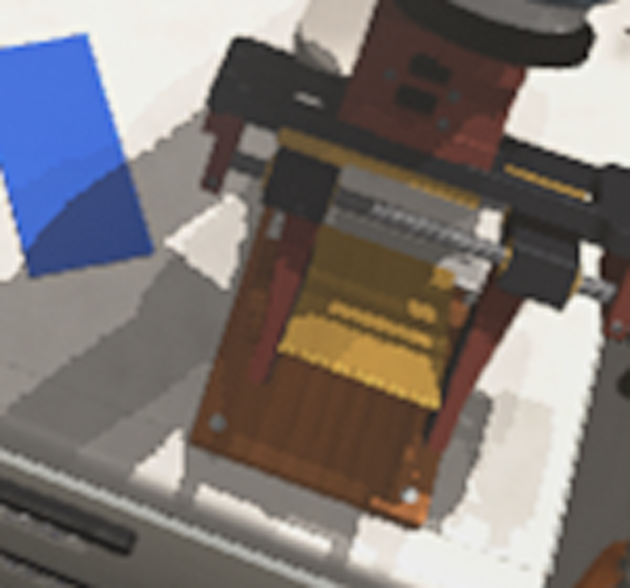

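View pics/t5.png

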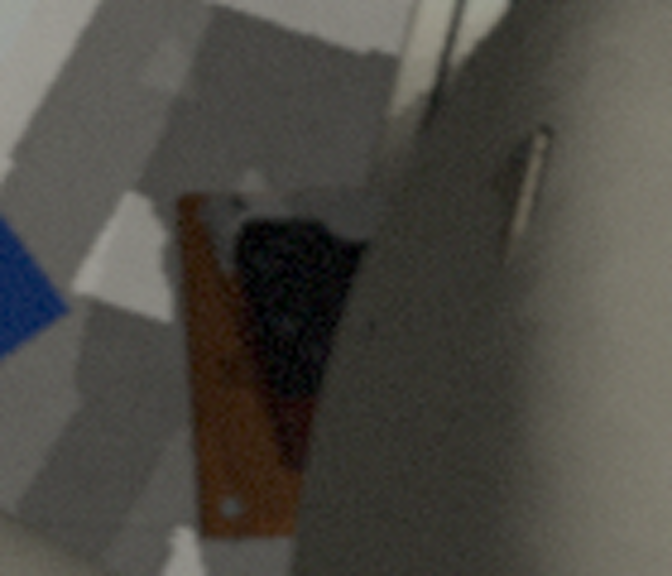

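The scene crop shows the plate centred between the fingers over the board. Its upper corners are at (278,350) and (438,405); the low end is hidden behind the gripper. I compare the visible corners with the model, then go down guarded.

```bash
python3 - <<'E'
from h import *
from station import *
np.set_printoptions(precision=4,suppress=True)
for nm,s in(("upper",.175),):
  for dy in(.032,-.032):
    X=STOP+U*s+N*.023+[0,dy,0]; print(nm,(proj("scene",X)-[350,260])*4.2)
t0,q=place(.045,.02,.045); t1,_=place(.045,-.004,.045)
f0=get_ft_force()
r=movel(t1,frame=q,v=.02,until_force=3); p=get_tcp_pos(); print(r,(p-t0)@N,get_ft_force()-f0,get_time())
E
```

```text
upper [[278.4521 340.7939]]
upper [[437.2857 400.7545]]
True -0.022748668122458494 [ 1.6839 -0.9777  3.8511] 20.75
```

```bash
python3 - <<'E'
from h import *
from station import *
np.set_printoptions(precision=4,suppress=True)
t0,q=place(.045,.02,.045)
p=get_tcp_pos(); movel(p+N*.0018,v=.03)
f0=get_ft_force(); print(f0,get_ft_torque())
p=get_tcp_pos()
r=movel(p-U*.050,v=.03,until_force=6); x=get_tcp_pos(); print(r,"slid",-(x-p)@U,"low end s",.045+(x-t0)@U,"off",.02+(x-t0)@N,get_ft_force()-f0,get_ft_torque(),get_time())
import cv2
for n in("scene",): cv2.imwrite(f"pics/{n}6.png",read_camera(n)[:,:,::-1])
a=cv2.imread("pics/scene6.png");cv2.imwrite("pics/s6.png",cv2.resize(a[260:400,350:500],None,fx=4.2,fy=4.2,interpolation=cv2.INTER_CUBIC))
E
```

```text
[ 0.8517 -0.3565 -0.4838] [-0.1353 -0.3614  0.0504]
True slid 0.021694287263858823 low end s 0.02277168189824953 off -0.0003430556900406098 [0.6304 0.7169 5.7193] [-0.1768  0.0224  0.2188] 21.875
```

View pics/s6.png

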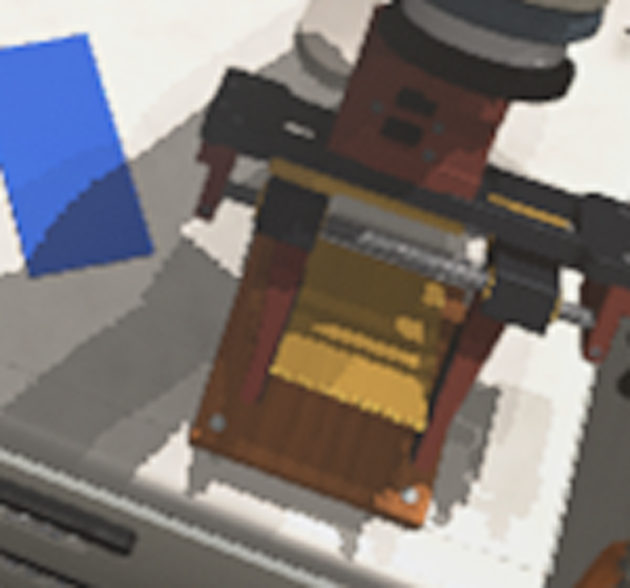

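```bash
python3 - <<'E'
from h import *
from station import *
np.set_printoptions(precision=1,suppress=True)
for s,off in((.1528,0),(.1528,-.004),(.1528,.004),(.148,0)):
  print(s,off,[((proj("scene",STOP+U*s+N*(.003+off)+[0,dy,0])-[350,260])*4.2)[0] for dy in(.032,-.032)])
# gripper jaw / lip outer edge visible in crop?
print("lip outer",[((proj("scene",STOP+U*.03+N*.015+[0,dy,0])-[350,260])*4.2)[0] for dy in(.05,-.05)])
print("board edge",[((proj("scene",STOP+U*.085+[0,dy,0])-[350,260])*4.2)[0] for dy in(.05,-.05)])
E
```

```text
0.1528 0 [array([269.6, 360.4]), array([423. , 418.8])]
0.1528 -0.004 [array([266.6, 368.8]), array([419.8, 427.2])]
0.1528 0.004 [array([272.5, 352.1]), array([426.3, 410.3])]
0.148 0 [array([270.9, 355.5]), array([423.5, 413.5])]
lip outer [array([270.2, 213.5]), array([481.8, 290.3])]
board edge [array([245.9, 286.9]), array([468.3, 369.8])]
```

```bash
python3 - <<'E'
from h import *
from station import *
np.set_printoptions(precision=4,suppress=True)
t0,q=place(.045,.02,.045)
def rep(r):
    x=get_tcp_pos();f=get_ft_force();print(r,"s",round(.045+(x-t0)@U,4),"off",round(.02+(x-t0)@N,4),"fU",round(f@U,2),"fN",round(f@N,2),"fy",round(f[1],2),"T",get_ft_torque(),round(get_time(),2))
rep(0)
p=get_tcp_pos(); movel(p+N*.001,v=.03); rep("lift")
p=get_tcp_pos(); rep(movel(p-U*.008,v=.03,until_force=7))
E
```

```text
0 s 0.0228 off -0.0003 fU 1.93 fN 4.19 fy -1.15 T [-0.1277  0.0039  0.2189] 21.93
lift s 0.0224 off 0.0005 fU -0.64 fN -0.41 fy 0.1 T [-0.0573 -0.3593  0.0754] 22.18
False s 0.0139 off 0.001 fU -0.7 fN 4.69 fy -0.49 T [-0.2794 -0.1357  0.1683] 22.61
```

```bash
python3 - <<'E'
from h import *
from station import *
np.set_printoptions(precision=4,suppress=True)
t0,q=place(.045,.02,.045)
def rep(r):
    x=get_tcp_pos();f=get_ft_force();print(r,"s",round(.045+(x-t0)@U,4),"off",round(.02+(x-t0)@N,4),"fU",round(f@U,2),"fN",round(f@N,2),"fy",round(f[1],2),"T",get_ft_torque(),round(get_time(),2))
    return f
for i in range(4):
    p=get_tcp_pos(); movel(p+N*.0008,v=.03); rep("lift")
    p=get_tcp_pos(); r=movel(p-U*.006,v=.03,until_force=9); f=rep(r)
    if f@U>5 : break
import cv2
for n in("scene","top"): cv2.imwrite(f"pics/{n}7.png",read_camera(n)[:,:,::-1])
a=cv2.imread("pics/scene7.png");cv2.imwrite("pics/s7.png",cv2.resize(a[260:400,350:500],None,fx=4.2,fy=4.2,interpolation=cv2.INTER_CUBIC))
E
```

```text
lift s 0.0136 off 0.0014 fU -0.1 fN 0.05 fy -0.9 T [-0.1563 -0.4377  0.1144] 22.86
False s 0.0072 off 0.0016 fU -1.59 fN 3.32 fy -0.39 T [-0.2652 -0.2903  0.0963] 23.22
lift s 0.0071 off 0.002 fU -1.15 fN 0.31 fy 0.38 T [-0.1151 -0.4409  0.0553] 23.47
True s 0.0031 off 0.0019 fU 2.53 fN 3.26 fy 0.14 T [-0.1297  0.3419  0.2524] 23.72
lift s 0.0033 off 0.0022 fU 1.94 fN -0.94 fy -0.1 T [-0.0647  0.067   0.0244] 23.97
True s 0.0027 off 0.0018 fU 2.15 fN 3.36 fy 0.2 T [-0.0545  0.236   0.169 ] 24.18
lift s 0.0028 off 0.0023 fU 2.65 fN -1.14 fy -1.46 T [0.0188 0.1344 0.0496] 24.43
True s 0.0021 off 0.0018 fU 2.19 fN 2.58 fy -0.1 T [-0.196   0.1305  0.1838] 24.63
```

View pics/s7.png

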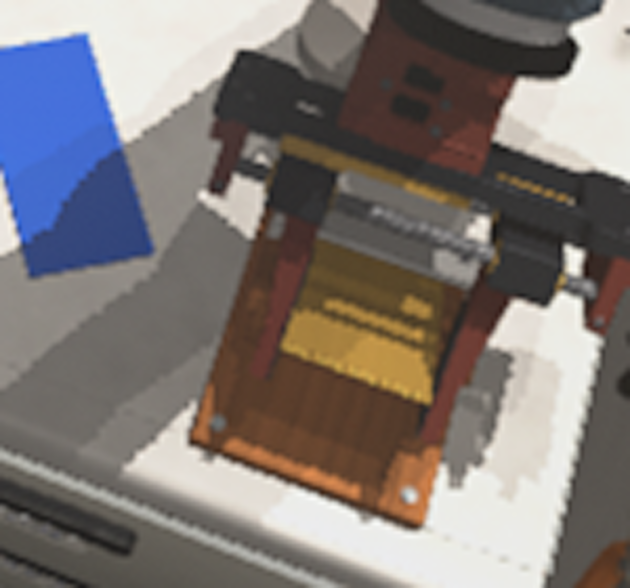

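The plate repeatedly meets a solid stop at s ≈ 2–3 mm, with its low end under the lip. I lower it gently, release, and withdraw along the tool axis.

```bash
python3 - <<'E'
from h import *
from station import *
np.set_printoptions(precision=4,suppress=True)
t0,q=place(.045,.02,.045)
def rep(r):
    x=get_tcp_pos();f=get_ft_force();print(r,"s",round(.045+(x-t0)@U,4),"off",round(.02+(x-t0)@N,4),"fU",round(f@U,2),"fN",round(f@N,2),"fy",round(f[1],2),round(get_time(),2))
p=get_tcp_pos(); rep(movel(p-N*.003,v=.02,until_force=4))
command_gripper(1.0); rep("open")
_,z=tool(-U,N,-1)
p=get_tcp_pos(); movel(p+N*.07,v=.1)
movel(get_tcp_pos()+np.array([-.05,0,.08]),v=.2)
movej([0.1,.094,2.0,0,.896,.43])
print(get_time(),get_ft_force())
import cv2
for n in("scene","top"): cv2.imwrite(f"pics/{n}8.png",read_camera(n)[:,:,::-1])
a=cv2.imread("pics/scene8.png");cv2.imwrite("pics/s8.png",cv2.resize(a[290:390,380:480],None,fx=6,fy=6,interpolation=cv2.INTER_CUBIC))
a=cv2.imread("pics/top8.png");cv2.imwrite("pics/t8.png",cv2.resize(a[255:350,420:530],None,fx=6,fy=6,interpolation=cv2.INTER_CUBIC))
E
```

```text
True s 0.0019 off 0.0014 fU 2.04 fN 4.85 fy -0.69 24.94
open s 0.002 off 0.0006 fU -0.57 fN -0.05 fy -0.22 25.52
28.55 [-0.2116 -0.0435  0.4254]
```

View pics/s8.png

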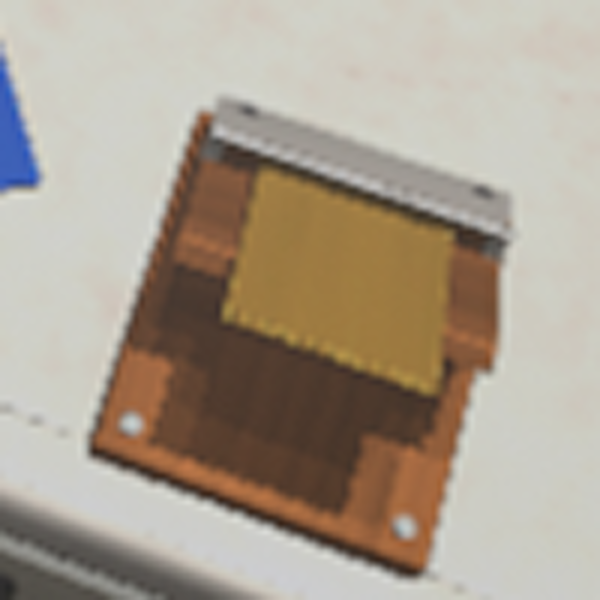

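View pics/t8.png

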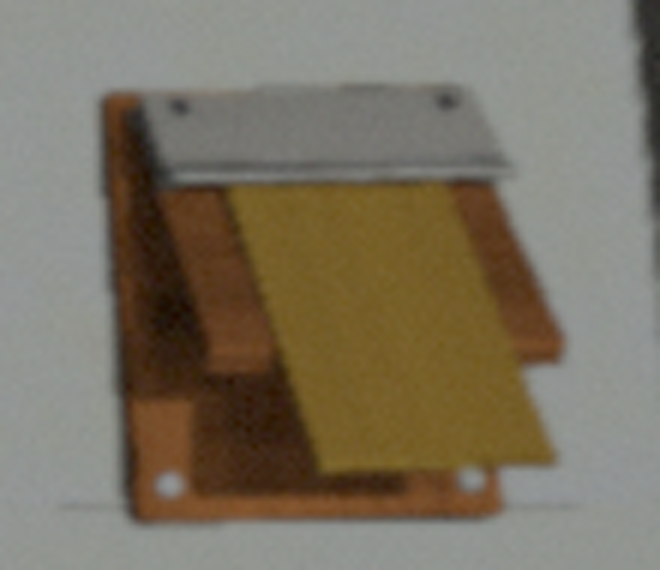

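View pics/scene8.png

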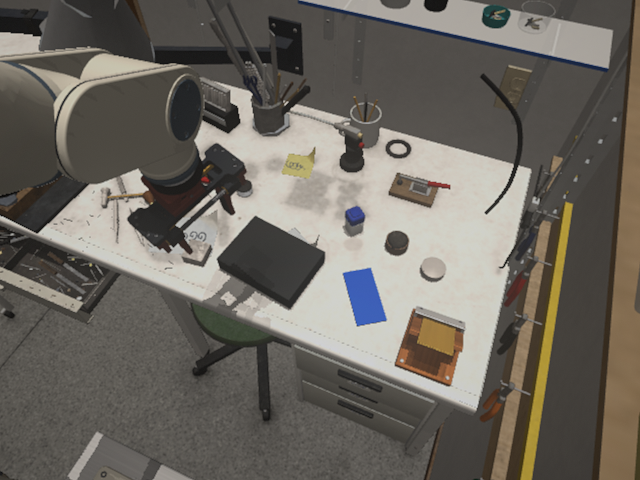

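The plate lies on the slope with its low end under the lip and the gripper clear. I check the upper corners (scene crop (225,314), (442,384); top crop (322,470), (555,460)) against a seated plate.

```bash
python3 - <<'E'
from h import *
np.set_printoptions(precision=4,suppress=True)
S=cr((380,290),6,[(225,314),(442,384)]);T=cr((420,255),6,[(322,468),(555,460)])
for s,t in zip(S,T):
    x,r=tri(s,t);d=x-STOP;print("s",d@U,"off",d@N,"y",d[1],r)
for sv in(.127,.130,.133):
  for off in(.0,.003):
    print(sv,off,[((proj("scene",STOP+U*sv+N*off+[0,dy,0])-[380,290])*6)[0].round() for dy in(.032,-.032)],[((proj("top",STOP+U*sv+N*off+[0,dy,0])-[420,255])*6)[0].round() for dy in(.032,-.032)])
E
python3 - <<'E'
import cv2
a=cv2.imread("pics/scene8.png");cv2.imwrite("pics/s9.png",cv2.resize(a[320:365,405:465],None,fx=12,fy=12,interpolation=cv2.INTER_CUBIC))
E
```

```text
s 0.13049727678595735 off 0.00073318270098286 y 0.029665997546509504 [np.float64(0.001030892637164174), np.float64(0.0010308926371641748)]
s 0.12948211782320893 off 0.003113112483335115 y -0.033348316400996114 [np.float64(0.002080532966478163), np.float64(0.0020805329664781726)]
0.127 0.0 [array([212., 307.]), array([425., 387.])] [array([310., 456.]), array([549., 455.])]
0.127 0.003 [array([215., 298.]), array([428., 378.])] [array([312., 448.]), array([551., 447.])]
0.13 0.0 [array([211., 311.]), array([424., 392.])] [array([313., 464.]), array([552., 463.])]
0.13 0.003 [array([214., 302.]), array([428., 383.])] [array([315., 456.]), array([555., 455.])]
0.133 0.0 [array([210., 315.]), array([424., 396.])] [array([316., 472.]), array([556., 471.])]
0.133 0.003 [array([213., 306.]), array([427., 387.])] [array([318., 465.]), array([558., 464.])]
```

View pics/s9.png

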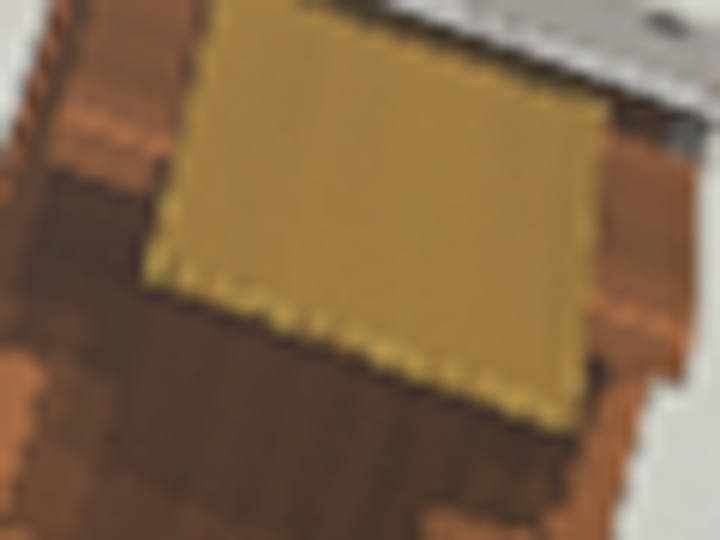

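```bash
python3 - <<'E'
from station import *
wait(0.3); print(get_qvel(),get_time()); job_done(); print(get_time())
E
```

```text
[ 3.86765484e-03 -3.88872902e-03  1.79131370e-03  1.07313896e-05
 -1.83928318e-03 -8.85601190e-04] 28.95
the job is handed in; nothing more can be done
the job is handed in; nothing more can be done
```

The brass plate is on the sloping rest, released, with its low end under the lip and against the stop. I handed the job in at about 29 s of the 54 s allowed; no verdict is reported.

**What I did:**
- I dragged the plate about 56 mm along the granite with a fingertip at about 10 N, until one end stuck out about 37 mm past the edge.
- I gripped it by its long sides there, lifted it, tilted it to 40° and slid it under the lip until it met the stop several times, then let go and backed off.

**Last checks:**
- **Position:** the upper corners sit 129.5 and 130.5 mm up the slope (130 mm means fully home) and 0.7 and 3.1 mm off the board (3 mm expected). The plate is about 2 mm off-centre across and turned about 1–2°.
- **Other objects:** the jar, the pitch block and the light-coloured disc I took for the tin show at the same pixels as before. I never identified the steel block for certain; nothing came near the likely objects.
- **Robot:** the arm stood clear of everything, with only resting force readings.

**Disagreements:**
- While being pushed in, the plate had drooped about 3° in the grip and dragged its low end on the board. One guarded move stopped early, so I raised it slightly and went on in small steps.
- The arm's own readings put the stop 2–3 mm further up the slope than the camera measurement. That is about the calibration error and well inside the 58–71 mm window.

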